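Push a failed module through the reject chute flap

ROBOT

A 6-joint arm with a two-finger parallel gripper is mounted at the origin on the work surface. World frame = base frame: x ahead of the robot, y to its left, z up, the work surface at z = 0. Lengths are in mm, angles in rad, forces in N, time in s.
With the tool pointing down it reaches from about 350 to 925 mm from the base axis. Payload 6.4 kg.
Tool frame: the origin (TCP) lies midway between the tips of the shut fingers; the grasp point (between the pads) lies 19 mm behind it; z points along the fingers, y is the direction in which the jaws open and shut (so a half turn about z gives the same grasp; the last joint's range is limited). The gripper opens to 85 mm and grips with 20 to 120 N. Pads are 22 mm wide; open, the fingers measure 114 mm over their backs; the gripper's body (76 mm by 85 mm) begins 54 mm behind the grasp point. The pads swing forward as they close: fully open they stand 13 mm farther back than shut.
Start: joints at [1.117, 0.245, 1.558, -0, 1.339, -0.174], TCP at [179.503, 624.734, 231.29] pointing down, gripper open.
Joint ranges: [-3.13, 3.13], [-1.02, 2.26], [0.13, 2.54], [-0.95, 4.09], [0.21, 2.88], [-2.74, 2.74]. Speed limits (rad/s): [2.57, 2.57, 3.14, 3.14, 3.14, 3.14].

INTERFACE

Orientations are given as a rotation vector (axis times angle).
In Python, from cell import observe, snapshot, camera_info, hand_in gives the robot as it stands. The module is installed in compiled form; this text tells all that it offers.
- The arm moves only by the shell command python3 -m pendant 'ROWS'. ROWS is JSON, a list of rows, each a list of 7 numbers: the turn, a rotation vector about the tool's x, y, z in degrees, then the shift along the tool's x, y, z in m, then the opening, from 0 (shut) to 1 (fully open). A call has 1 to 20 rows; each row shifts and turns the pose as measured when the row begins, along the tool's axes as they then stand; what a row does not reach is not made up. A row lasts 1/12 s, in which the tool goes at most 41.7 mm and 7.16 degrees, less where a joint would pass 70% of its speed; a pose out of reach is approached as far as the arm can. A call is refused whole if a number of a shift passes 0.0417 or a number of a turn 7.16, either way. A call with a gripper value outside its range is refused whole. The fingers move at their own pace and stop on an object; the grip force is fixed at half the most. Time passes only in rows, so rows that do not move let the fingers close. It gives the time, the measured TCP pose, the force and the opening at its end, in the units of the state.
- observe(): the state, without advancing time (a new reading comes with each control period).
- snapshot(name): name is "scene" or "top"; returns the picture (480x640x3 uint8, blue, green, red); there is no depth.
- camera_info(name): a dict with "mtx" (3x3 intrinsics, pixels), "dist" ([k1, k2, p1, p2, k3] as OpenCV has them; the pictures are not rectified), "R" (3x3) and "t" (3): a world point X has camera coordinates R X + t. Camera axes: x right, y down, z forward; pixel columns grow to the right and rows downward; lengths in mm; the calibration is good to about 2 mm. A picture is of the moment at which its call begins. camera_info takes no time and is no camera call.
- hand_in(): hands the job in, once; it reports no verdict.
The state is a dict: "clock": time; "qpos": joint angles; "qvel": joint speeds; "tau": joint torques, N m; "ee_pos": TCP position; "tool_rot": TCP orientation; "wrist_force": force on the tool from outside, world axes, zero at the start; "moment": the same for the moment, N m; "opening": finger opening in mm.
Only numpy, scipy, OpenCV 4.12 (cv2) and the standard library are available. Lean on these libraries where they do the work, as an engineer would, in place of code of your own. Each camera call takes 0.05 s, during which the arm holds its last target. There are 200 camera calls.

TASK

The input module lying on the reject chute's feed tray has failed its test. Without picking it up, push it steadily and gently along the tray with the fingertips, so that it swings the hanging flap open and goes right through, until it slides away down inside the chute. Then draw the fingers back out so that the flap falls fully shut, and leave the spare module, meter, screwdriver and dish on the bench as they are.

Things in the scene. Friction and masses are not known exactly. Their poses are not given: they have to be found in the camera images.
- mouth (a point): Middle of the floor in the mouth of the reject chute, a fixed grey steel box with a feed tray before it; it stands elsewhere and at another angle each time. x axis: the level feed direction, tray to chute; z up; floor 100 mm above the bench. Mouth: 105 mm wide between cheeks at x -12 to 18 mm, clear height 60 mm under the header (x -12 to -2 mm) that carries the flap's hinge rod.
- tray_end (a point): Middle of the outer end of the feed tray's level steel floor, 240 mm before the mouth, axes as the mouth's. This end is open. Guides along both sides stand 18 to 20 mm above the floor, 164 mm apart for the first 120 mm, then tapering to 105 mm at the mouth, so that they steer a pushed module in.
- cover (a point): Middle of the upper face of the flat clear cover over the chute box, 74 mm above the tray floor; axes as the mouth's. The box is 176 mm wide and reaches from 12 mm before to 250 mm past the mouth; header and cheeks are no higher than this cover.
- slope (a point): Where the chute's slippery white inner floor begins to fall: level from the mouth to here (20 mm past it), then 19 degrees down for 24 mm, then 24 degrees to the end wall 246 mm past the mouth. A module whose centre is pushed 25 to 40 mm past this point tips down onto the slope and slides by itself to the end wall.
- flap (a joint): The steel flap, 100 mm wide, 61 mm long, 110 g, hung from a rod across the mouth (64 mm above its floor, 5 mm before it). 0 = shut: hanging 8 degrees off plumb, lower edge 3 mm past the mouth, 3 mm off the floor, smooth in front. Swings inward (feed direction) only, to 1.3 rad; opens under well below 1 N, lies 0.8 rad open on a module, falls shut by its weight when nothing is under it.
- module_mid (a point): Centre (half-way up) of the failed input module: an aluminium can 110 mm long (x), 70 wide (y), 32 high, 180 to 370 g, with a black strip of four round jacks on its +x end. Lies loose on the feed tray, jack end towards the flap, up to 0.3 rad askew and 12 mm off the middle, centre 115 to 150 mm before the mouth. Push its plain -x end; it takes 1 to 3 N.
- spare_mid (a point): The centre of a spare module of the same make, lying loose flat on the bench beside the tray; not to be disturbed.
- meter_mid (a point): The centre of a multimeter in its holster, 178 mm (x) by 86 mm (y) by 38 mm high plus a 15 mm knob, lying loose on the bench beyond the open end of the tray; not to be disturbed.
- driver: A screwdriver 170 mm long with a black handle, lying loose on the bench beside the chute; not to be disturbed.
- dish: A low round steel screw dish, 84 mm across and 22 mm high, standing loose on the bench; origin at the centre of its underside; not to be disturbed.
Not all that is in view belongs to the job. Leave any green look-alike of the part that bears module_mid alone.

How it is judged (in metres and radians):
On the way, in this order (a step that is already met when the one before it is completed fails the run):
1. the module, still flat on the tray floor, is pushed into the mouth by the fingers and has swung the flap open (value of joint flap above 0.5 rad and x of module_mid in the frame of mouth between -0.06 and 0.045 m and angle between module_mid's own z axis and vertical below 0.15 rad and contact force between the fingers and module above 0.1 N), for 0.05 s.
2. the module is wholly past the flap, inside the chute (x of module_mid in the frame of mouth above 0.075 m and z of module_mid in the frame of mouth below 0.016 m), for 0.1 s.
At the end, for the whole second after the job is handed in: The module lies at rest on the lower part of the slope inside the chute (its centre more than 100 mm past the mouth, between the chute's walls), the flap hangs shut (within 0.06 rad), and the spare module, meter, screwdriver and dish are within 20 mm of where they were (x of module_mid in the frame of mouth between 0.1 and 0.246 m and y of module_mid in the frame of mouth between -0.08 and 0.08 m and z of module_mid in the frame of mouth below 0.005 m and value of joint flap below 0.06 rad and linear speed of module below 0.02 m/s and distance of each of spare_mid, meter_mid, driver, dish from where it was at the start of the episode below 0.02 m); the robot touches nothing.
It fails at once if the module is lifted (its centre rises more than 15 mm above its height on the tray) (z of module_mid in the frame of mouth above 0.031 m).
It fails at once if the module is tipped up or rolled over (more than 0.6 rad) or pushed off the tray (angle between module_mid's own z axis and vertical above 0.6 rad or (x of module_mid in the frame of mouth below -0.01 m and z of module_mid in the frame of mouth below -0.02 m)).
It fails at once if the module is shoved: it moves faster than 0.4 m/s before its middle is in the mouth (x of module_mid in the frame of mouth below 0 m and linear speed of module above 0.4 m/s).
It fails at once if the module is pressed or squeezed by the fingers with more than 25 N (contact force between the fingers and module above 25 N).
It fails at once if a bystander is knocked away (more than 20 mm) (distance of any of spare_mid, meter_mid, driver, dish from where it was at the start of the episode above 0.02 m).
It also fails if it takes over 42 s, if anything falls off the work surface, if the arm or the gripper's body presses on something with over 40 N, if the wrist force passes 120 N, or if a joint passes its speed limit or range.

## Working session

There is one attempt and no reset: what is moved stays moved. The work goes in short steps, Python scripts to look and compute and a shell command to move; the robot and the scene stay as the last step left them, time stands still between calls to the robot, and variables do not carry over. Pictures are saved under pics/ and viewed, about 8 in all and at most 12, crops included, and the job is handed in when it is done.

```bash
mkdir -p pics; cat > h.py <<'E'
import numpy as np, cv2
from cell import observe, snapshot, camera_info
def ray(name,px):
    c=camera_info(name); R=np.array(c["R"]);t=np.array(c["t"]).ravel()
    u=cv2.undistortPoints(np.array(px,float).reshape(-1,1,2),np.array(c["mtx"]),np.array(c["dist"])).reshape(-1,2)
    d=np.c_[u,np.ones(len(u))]@R
    return -R.T@t,d
def onplane(name,px,z):
    o,d=ray(name,px); return o+d*((z-o[2])/d[:,2])[:,None]
def proj(name,X):
    c=camera_info(name)
    return cv2.projectPoints(np.array(X,float).reshape(-1,1,3),cv2.Rodrigues(np.array(c["R"]))[0],np.array(c["t"],float),np.array(c["mtx"]),np.array(c["dist"]))[0].reshape(-1,2)
E
python3 - <<'E'
from h import *
for n in("scene","top"):
    cv2.imwrite(f"pics/{n}0.png",snapshot(n)); o,_=ray(n,[[320,240]]); print(n,o,onplane(n,[[320,240],[0,0],[639,0],[639,479],[0,479]],0).round())
s=observe(); print(s)
E
```

```text
scene [1093.84648896  424.01551261  796.38856219] [[  481.   -55.     0.]
 [  270. -1771.     0.]
 [-1313.    76.     0.]
 [  562.   612.     0.]
 [ 1156.  -107.     0.]]
top [479.80752721 -28.15449538 865.06892716] [[ 580.   -6.    0.]
 [1048.  638.    0.]
 [1047. -600.    0.]
 [ 188. -546.    0.]
 [ 152.  542.    0.]]
{'clock': 0.1, 'qpos': array([ 1.11694693e+00,  2.45721385e-01,  1.55887248e+00,  1.45398470e-05,
        1.33867879e+00, -1.74105971e-01]), 'qvel': array([-0.00048118, -0.00153256, -0.00298106, -0.00105132, -0.00113792,
        0.00081535]), 'tau': array([-4.39631585e-04, -4.30669606e+01, -3.27128434e+01, -1.92913485e-04,
        2.83598398e-03, -1.46688541e-05]), 'ee_pos': array([179.24967581, 624.2913906 , 230.31567558]), 'tool_rot': array([-4.37919404e-01, -3.11038267e+00,  2.50264339e-03]), 'wrist_force': array([ 0.67866278,  0.19141332, -0.36239229]), 'moment': array([0.01482059, 0.00042492, 0.01409417]), 'opening': 85.45091914314514}
```

View pics/top0.png

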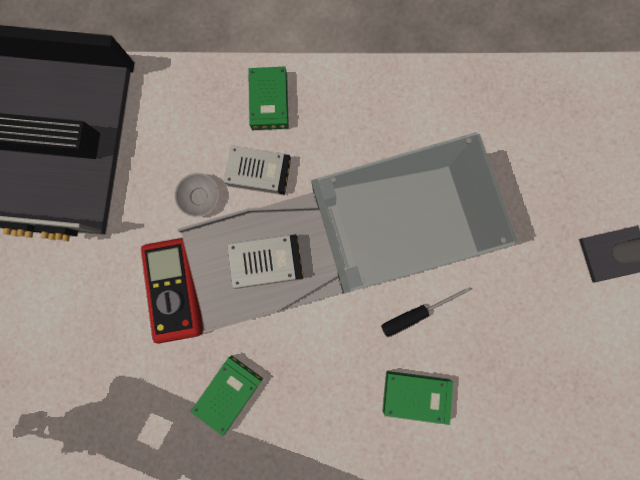

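View pics/scene0.png

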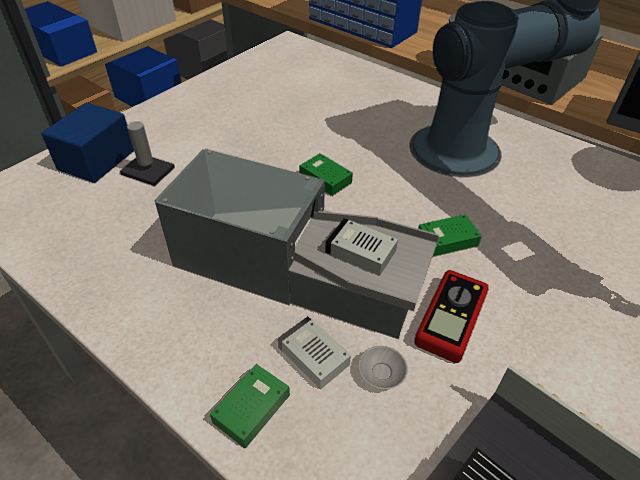

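The failed module could be confused with four other things in the top view: the spare on the bench (258,170) and the green look-alikes at (268,98), (228,395) and (418,398). The one lying on the tray at (264,261), with its jack strip towards the box, fits the description. The box's top corners are near (313,181), (478,135), (516,242) and (343,292).

```bash
cat > m.py <<'E'
from h import *
import json
def fit(loc,W):
    lc,wc=loc.mean(0),W.mean(0); A=(loc-lc);B=(W-wc)
    a=np.arctan2((A[:,0]*B[:,1]-A[:,1]*B[:,0]).sum(),(A*B).sum())
    R=np.array([[np.cos(a),-np.sin(a)],[np.sin(a),np.cos(a)]]); return a,wc-R@lc,R
if __name__=="__main__":
    im=cv2.imread("pics/top0.png")
    P=onplane("top",[[313,181],[478,135],[516,242],[343,292]],174)[:,:2]
    loc=np.array([[-12,88],[250,88],[250,-88],[-12,-88.]])
    a,m,R=fit(loc,P); print("box",a,m,((R@loc.T).T+m-P).round(1))
    T=onplane("top",[[181,231],[205,332]],100)[:,:2]; print("tray corners local",((T-m)@R).round(1))
    hsv=cv2.cvtColor(im,cv2.COLOR_BGR2HSV)
    c=im[200:310,180:345]; cv2.imwrite("pics/crop.png",cv2.resize(c,None,fx=4.5,fy=4.5,interpolation=cv2.INTER_CUBIC))
    json.dump([a,*m],open("mouth.json","w"))
    for n,p,z in(("meter",[[143,243],[185,239],[202,333],[157,342]],38),("dish",[[176,195],[220,195]],22)):
        print(n,((onplane("top",p,z)[:,:2]-m)@R).round())
    s=observe(); import scipy.spatial.transform as t; print(t.Rotation.from_rotvec(s["tool_rot"]).as_matrix().round(3))
E
python3 m.py
```

```text
box -1.2756455727866818 [569.88761276 -31.60932936] [[ 1.6  3.7]
 [ 4.6 -1.6]
 [-3.7 -1.9]
 [-2.4 -0.2]]
tray corners local [[-239.    82.9]
 [-240.   -86.8]]
meter [[-326.   94.]
 [-252.   81.]
 [-263.  -87.]
 [-341.  -81.]]
dish [[-253.  167.]
 [-175.  145.]]
[[-0.961  0.276 -0.001]
 [ 0.276  0.961 -0.002]
 [ 0.    -0.002 -1.   ]]
```

View pics/crop.png

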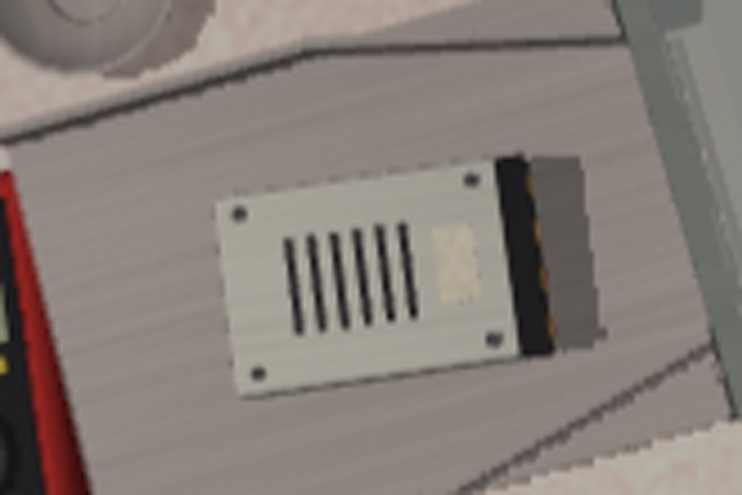

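The crop confirms the grey module on the tray, with its plain end on the left and its black jack strip at crop (525,255), facing the box. Next I measure its pose and work out the approach.

```bash
cat > g.py <<'E'
from m import *
from scipy.spatial.transform import Rotation as Ro
a,mx,my=json.load(open("mouth.json")); M=np.array([mx,my]); R=np.array([[np.cos(a),-np.sin(a)],[np.sin(a),np.cos(a)]])
def where(goal=None,tilt=0):
    s=observe(); T=Ro.from_rotvec(s["tool_rot"]).as_matrix(); p=s["ee_pos"]
    print("t",round(s["clock"],2),"local",((p[:2]-M)@R).round(1),round(p[2]-100,1),"open",round(s["opening"],1),"F",s["wrist_force"].round(1),"q",s["qpos"].round(2))
    Q=np.eye(3);Q[:2,:2]=R   # local->world
    th=np.radians(tilt); f=np.array([1,0,0]);z=np.array([np.sin(th),0,-np.cos(th)]);y=np.array([0,1,0]);x=np.cross(y,z)
    G=Q@np.c_[x,y,z]
    print("turn tool deg",np.degrees(Ro.from_matrix(T.T@G).as_rotvec()).round(1))
    if goal is not None:
        g=np.array([*(R@np.array(goal[:2])+M),goal[2]+100]); print("shift tool mm",(T.T@(g-p)).round(1))
    print("feed dir in tool", (T.T@Q[:,0]).round(3),"up",(T.T@[0,0,1]).round(3))
E
python3 - <<'E'
from g import *
px=np.array([[217,202],[525,155],[553,352],[241,397]])/4.5+[180,200]
P=onplane("top",px,132)[:,:2]; L=(P-M)@R
print("module corners",L.round(1)); b,c,_=fit(np.array([[-55,35],[55,35],[55,-35],[-55,-35.]]),L); print("yaw",b,"c",c)
where([-245,c[1],120],0)
E
```

```text
module corners [[-163.5   33.9]
 [ -55.5   20.2]
 [ -64.4  -48.4]
 [-172.3  -34. ]]
yaw -0.1290835182626232 c [-113.91661513   -7.07269079]
t 0.1 local [-741.2 -183. ] 130.3 open 85.5 F [ 0.7  0.2 -0.4] q [ 1.12  0.25  1.56  0.    1.34 -0.17]
turn tool deg [-0.1  0.  57.1]
shift tool mm [-417.4 -320.8   10.7]
feed dir in tool [-0.544 -0.839  0.001] up [ 0.    -0.002 -1.   ]
```

```bash
python3 -m pendant '[[0,0,0,-0.032,-0.0247,0,0.5],[0,0,0,-0.032,-0.0247,0,0.5],[0,0,0,-0.032,-0.0247,0,0.5],[0,0,0,-0.032,-0.0247,0,0.5],[0,0,0,-0.032,-0.0247,0,0.5],[0,0,0,-0.032,-0.0247,0,0.5],[0,0,0,-0.032,-0.0247,0,0.5],[0,0,0,-0.032,-0.0247,0,0.5],[0,0,0,-0.032,-0.0247,0,0.5],[0,0,0,-0.032,-0.0247,0,0.5],[0,0,7,0,0,0,0.5],[0,0,7,0,0,0,0.5],[0,0,7,0,0,0,0.5],[0,0,7,0,0,0,0.5],[0,0,7,0,0,0,0.5],[0,0,7,0,0,0,0.5],[0,0,7,0,0,0,0.5],[0,0,7,0,0,0,0.5]]'; python3 -c "
from g import *
where([-235,-5,110],0)"
```

```text
clock: 1.6
ee_pos: [424.0, 281.2, 221.3]
tool_rot: [-1.859, -2.528, 0.022]
wrist_force: [-0.9, 0.1, -0.0]
opening: 42.8
t 1.6 local [-341.7  -48.6] 121.3 open 42.8 F [-0.9  0.1 -0. ] q [ 0.36 -0.07  1.92 -0.    1.31  0.06]
turn tool deg [-0.8  0.3  0.4]
shift tool mm [-107.    43.    11.3]
feed dir in tool [-1.    -0.007  0.005] up [-0.005 -0.013 -1.   ]
```

```bash
python3 -m pendant '[[0,0,0,-0.035,0.014,0,0.5],[0,0,0,-0.035,0.014,0,0.5],[0,0,0,-0.035,0.014,0,0.5],[0,-6.7,0,0,0,0,0.5],[0,-6.7,0,0,0,0,0.5],[0,-6.7,0,0,0,0,0.5],[0,-6.7,0,0,0,0,0.5],[0,-6.7,0,0,0,0,0.5],[0,-6.7,0,0,0,0,0.5],[0,0,0,0,0,0,0.5]]'; python3 -c "
from g import *
where([-225,-5,40],40)"
```

```text
clock: 2.43
ee_pos: [500.8, 180.1, 220.0]
tool_rot: [1.493, 1.995, -0.592]
wrist_force: [-0.9, 0.4, -1.3]
opening: 42.8
t 2.43 local [-222.6   -4.5] 120.0 open 42.8 F [-0.9  0.4 -1.3] q [ 0.45  0.15  1.82 -0.74  1.4   0.38]
turn tool deg [-1.   2.4 -0.2]
shift tool mm [55.7  0.3 57.4]
feed dir in tool [-0.738  0.014  0.675] up [-0.675 -0.011 -0.738]
```

```bash
python3 -m pendant '[[0,2.4,0,0.020,0,0.022,0.5],[0,0,0,0.020,0,0.022,0.5],[0,0,0,0.020,0,0.022,0.5],[0,0,0,0,0,0,0.5]]'; python3 -c "
from g import *
cv2.imwrite('pics/scene1.png',snapshot('scene')[150:400,220:520])
where([-215,-5,12],40)"
```

```text
clock: 2.77
ee_pos: [499.9, 184.2, 128.8]
tool_rot: [1.522, 2.035, -0.554]
wrist_force: [-0.9, -0.1, -0.3]
opening: 42.5
t 2.82 local [-226.7   -2.5] 31.9 open 42.9 F [0.6 0.1 0.5] q [ 0.44  0.26  1.86 -0.72  1.25  0.47]
turn tool deg [-0.6 -0.6 -0.4]
shift tool mm [ 3.6 -2.3 22.8]
feed dir in tool [-0.772  0.012  0.635] up [-0.635 -0.004 -0.772]
```

View pics/scene1.png

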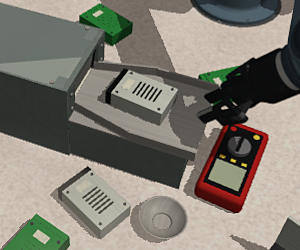

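The picture shows the fingertips over the outer end of the tray at about crop (210,105), behind the plain end of the module, clear of the meter and dish. I go down and start pushing.

```bash
python3 -m pendant '[[0,0,0,0.0060,-0.001,0.0074,0.5],[0,0,0,0.0060,-0.001,0.0074,0.5],[0,0,0,0,0,0,0.5],[0,0,0,-0.0062,0,0.0051,0.5],[0,0,0,-0.0062,0,0.0051,0.5],[0,0,0,-0.0062,0,0.0051,0.5],[0,0,0,-0.0062,0,0.0051,0.5]]'; python3 -c "
from g import *
where([0,-5,12],40)"
```

```text
clock: 3.4
ee_pos: [514.2, 152.2, 119.8]
tool_rot: [1.525, 2.027, -0.533]
wrist_force: [0.6, -0.3, 0.5]
opening: 42.7
t 3.4 local [-192.1    0.2] 19.8 open 42.7 F [ 0.6 -0.3  0.5] q [ 0.38  0.25  1.89 -0.75  1.19  0.45]
turn tool deg [-0.  -0.8 -0.8]
shift tool mm [-143.9   -3.1  127.6]
feed dir in tool [-0.774  0.011  0.633] up [-0.632  0.009 -0.775]
```

```bash
python3 -m pendant '[[0,-0.8,-0.8,0.0028,-0.002,0.0034,0.5],[0,0,0,0.0028,-0.002,0.0034,0.5],[0,0,0,0,0,0,0.5],[0,0,0,-0.0060,-0.0003,0.0055,0.5],[0,0,0,-0.0060,-0.0003,0.0055,0.5],[0,0,0,-0.0060,-0.0003,0.0055,0.5],[0,0,0,-0.0060,-0.0003,0.0055,0.5]]'; python3 -c "
from g import *
where([0,-5,12],40)"
```

```text
clock: 3.98
ee_pos: [519.4, 116.1, 109.3]
tool_rot: [1.503, 2.029, -0.548]
wrist_force: [0.6, 0.6, -0.4]
opening: 42.5
t 3.98 local [-156.    -5.4] 9.3 open 42.5 F [ 0.6  0.6 -0.4] q [ 0.32  0.25  1.93 -0.79  1.13  0.43]
turn tool deg [0.  0.1 0. ]
shift tool mm [-121.1    0.3   98.4]
feed dir in tool [-0.765 -0.001  0.644] up [-0.644  0.    -0.765]
```

```bash
python3 -m pendant '[[0,0,0,-0.0072,0,0.0042,0.5],[0,0.5,0,-0.0066,0,0.0050,0.5],[0,0.5,0,-0.0064,0,0.0052,0.5],[0,0.5,0,-0.0064,0,0.0052,0.5],[0,0.5,0,-0.0064,0,0.0052,0.5]]'; python3 -c "
from g import *
cv2.imwrite('pics/top2.png',cv2.resize(snapshot('top')[150:350,130:430],None,fx=2,fy=2))
where([0,-5,12],37)"
```

```text
clock: 4.4
ee_pos: [532.5, 71.9, 111.1]
tool_rot: [1.525, 2.057, -0.523]
wrist_force: [-1.1, 1.9, 0.0]
opening: 42.7
t 4.45 local [-108.5   -5.6] 11.5 open 42.9 F [ 1.5 -0.5  0.1] q [ 0.21  0.21  1.95 -0.77  1.07  0.34]
turn tool deg [-0.   0.9 -0.1]
shift tool mm [-85.9   0.8  66.4]
feed dir in tool [-0.789  0.001  0.615] up [-0.615  0.    -0.789]
```

View pics/top2.png

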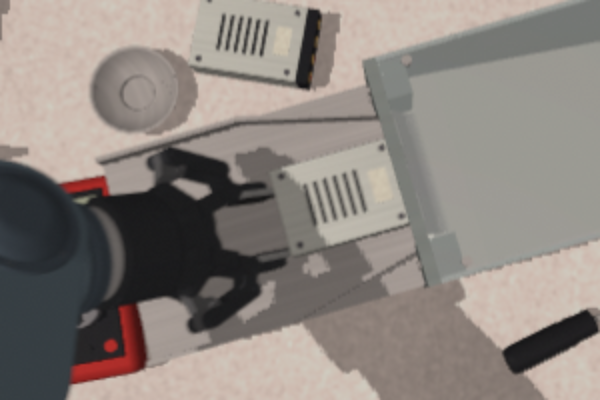

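The module is now square to the feed. Its plain edge is at about crop (290,215) with both fingertips behind it, and its front is entering the mouth. I keep pushing with the fingers a little narrower.

```bash
python3 -m pendant '[[0,0.3,0,-0.0064,0,0.0050,0.35],[0,0.3,0,-0.0064,0,0.0050,0.35],[0,0,0,-0.0064,0,0.0050,0.35],[0,0,0,-0.0064,0,0.0050,0.35],[0,0,0,-0.0064,0,0.0050,0.35],[0,0,0,-0.0064,0,0.0050,0.35]]'; python3 -c "
from g import *
where([0,-5,12],37)"
```

```text
clock: 4.95
ee_pos: [548.7, 19.7, 111.5]
tool_rot: [1.532, 2.064, -0.514]
wrist_force: [1.1, 1.0, 0.5]
opening: 29.5
t 4.95 local [-55.3  -5.3] 11.5 open 29.5 F [1.1 1.  0.5] q [ 0.11  0.2   1.96 -0.78  1.    0.26]
turn tool deg [ 0.1  0.3 -0.1]
shift tool mm [-44.3   0.4  33.1]
feed dir in tool [-0.796  0.001  0.605] up [-0.605  0.002 -0.796]
```

```bash
python3 -m pendant '[[0,0,0,-0.0060,0,0.0047,0.35],[0,0,0,-0.0060,0,0.0047,0.35],[0,0,0,-0.0060,0,0.0047,0.35],[0,0,0,-0.0060,0,0.0047,0.35]]'; python3 -c "
from g import *
a=cv2.resize(snapshot('top')[160:310,230:480],None,fx=2.5,fy=2.5)
b=cv2.resize(snapshot('scene')[140:290,180:430],None,fx=2.5,fy=2.5)
cv2.imwrite('pics/both3.png',cv2.resize(np.vstack([a,b]),(500,600)))
where([0,-5,12],37)"
```

```text
clock: 5.28
ee_pos: [558.3, -13.3, 110.8]
tool_rot: [1.532, 2.064, -0.516]
wrist_force: [-0.5, -0.4, -0.3]
opening: 29.8
t 5.38 local [-20.6  -5.8] 11.0 open 29.7 F [-0.5  0.8 -0.2] q [ 0.04  0.2   1.96 -0.79  0.97  0.21]
turn tool deg [-0.   0.3 -0.2]
shift tool mm [-17.    0.8  11.7]
feed dir in tool [-0.796  0.003  0.606] up [-0.606  0.001 -0.796]
```

View pics/both3.png

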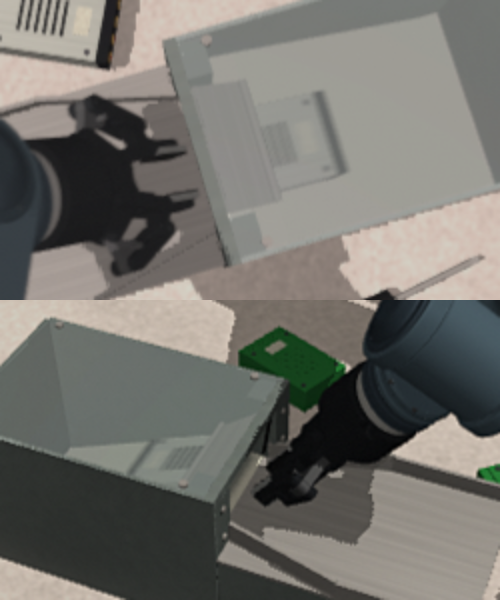

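The flap lies open over the module, whose jack end shows through the cover at about (325,135). The fingertips are just at the mouth, and the knuckles have about 35 mm left to the header. I push on in small steps.

```bash
python3 -m pendant '[[0,0,0,-0.0042,0,0.0034,0.35],[0,0,0,-0.0042,0,0.0034,0.35],[0,0,0,-0.0042,0,0.0034,0.35],[0,0,0,-0.0042,0,0.0034,0.35]]'; python3 -c "
from g import *
cv2.imwrite('pics/top4.png',cv2.resize(snapshot('top')[160:310,230:530],None,fx=2,fy=2))
where([8,-5,12],37)"
```

```text
clock: 5.72
ee_pos: [564.9, -35.0, 110.0]
tool_rot: [1.532, 2.065, -0.516]
wrist_force: [0.3, 0.5, 0.2]
opening: 30.0
t 5.77 local [ 2.6 -5.8] 10.2 open 30.2 F [-0.5 -0.1  0.1] q [-0.    0.2   1.96 -0.8   0.94  0.18]
turn tool deg [-0.   0.3 -0.1]
shift tool mm [-5.4  0.8  1.8]
feed dir in tool [-0.795  0.002  0.606] up [-0.606  0.001 -0.795]
```

View pics/top4.png

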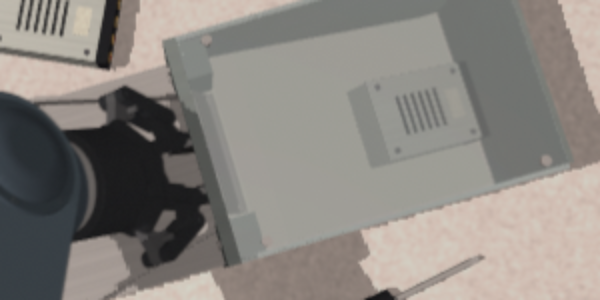

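The module has gone, sliding down the slope near (425,115). I draw the fingers straight back, then lift.

```bash
python3 -m pendant '[[0,0,0,0.008,0,-0.007,0.35],[0,0,0,0.012,0,-0.0098,0.35],[0,0,0,0.012,0,-0.0098,0.35],[0,0,0,0.012,0,-0.0098,0.35],[0,0,0,0.012,0,-0.0098,0.35],[0,0,0,0.012,0,-0.0098,0.35],[0,0,0,0.012,0,-0.0098,0.35],[0,0,0,0.012,0,-0.0098,0.35],[0,0,0,0,0,-0.03,0.35],[0,0,0,0,0,-0.03,0.35],[0,0,0,0,0,-0.03,0.35],[0,0,0,0,0,-0.03,0.35],[0,0,0,0,0,0,0.35],[0,0,0,0,0,0,0.35],[0,0,0,0,0,0,0.35],[0,0,0,0,0,0,0.35],[0,0,0,0,0,0,0.35]]'; python3 -c "
from g import *
a=snapshot('top'); b=snapshot('scene')
cv2.imwrite('pics/top5.png',a); cv2.imwrite('pics/both5.png',np.vstack([cv2.resize(a[120:340,140:540],(545,300)),cv2.resize(b[140:360,150:550],(545,300))]))
where([0,-5,12],37)"
```

```text
clock: 7.18
ee_pos: [500.1, 163.9, 211.2]
tool_rot: [1.529, 2.072, -0.519]
wrist_force: [0.9, 0.0, -0.3]
opening: 29.6
t 7.28 local [-207.1  -10.1] 110.9 open 30.1 F [0.7 0.3 0. ] q [ 0.39  0.09  1.87 -0.67  1.32  0.31]
turn tool deg [-0.2  0.1  0.3]
shift tool mm [-105.5    5.2  203.9]
feed dir in tool [-0.797 -0.002  0.603] up [-0.603 -0.006 -0.797]
```

View pics/both5.png

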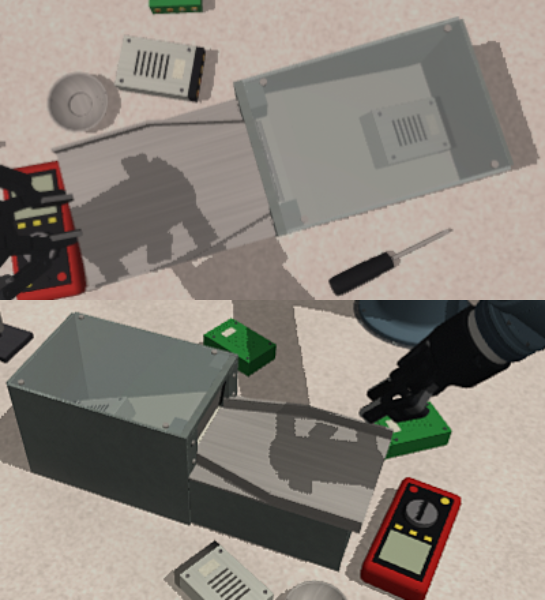

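The module lies low inside the chute at about (405,132), the flap is down at the mouth, and the tray is clear. I check numerically that everything is at rest and compare the bystanders with the first picture.

```bash
python3 -m pendant '[[0,0,0,0,0,0,0.35],[0,0,0,0,0,0,0.35],[0,0,0,0,0,0,0.35],[0,0,0,0,0,0,0.35],[0,0,0,0,0,0,0.35],[0,0,0,0,0,0,0.35]]' >/dev/null; python3 -c "
from g import *
a0=cv2.imread('pics/top0.png');a5=cv2.imread('pics/top5.png');a6=snapshot('top')
g=lambda i:cv2.cvtColor(i,cv2.COLOR_BGR2GRAY)
print('top5-6 max diff chute',cv2.absdiff(g(a5),g(a6))[130:300,310:520].max())
for n,(x0,y0,x1,y1) in dict(spare=(222,142,295,198),dish=(172,172,224,220),driver=(378,285,475,340),meter=(145,300,200,345)).items():
    t=g(a0)[y0:y1,x0:x1]; r=cv2.matchTemplate(g(a6)[y0-8:y1+8,x0-8:x1+8],t,cv2.TM_CCOEFF_NORMED); _,v,_,l=cv2.minMaxLoc(r); print(n,round(v,3),(l[0]-8,l[1]-8))
print('flap region diff vs start',cv2.absdiff(g(a0),g(a6))[185:285,320:352].mean(), 'module',((onplane('top',[[437,217]],65)[:,:2]-M)@R).round())
where()"
```

```text
top5-6 max diff chute 18
spare 1.0 (0, 0)
dish 1.0 (0, 0)
driver 1.0 (0, 0)
meter 0.662 (0, 0)
flap region diff vs start 10.9425 module [[180.  -7.]]
t 7.83 local [-205.5  -11.2] 108.6 open 29.9 F [-0.7 -0.1  0.4] q [ 0.39  0.1   1.87 -0.67  1.32  0.31]
turn tool deg [-0.6 37.1  0.1]
feed dir in tool [-0.797  0.001  0.604] up [-0.604 -0.01  -0.797]
```

```bash
python3 -c "
from g import *
a0=cv2.imread('pics/top0.png');a6=snapshot('top');a5=cv2.imread('pics/top5.png')
d=cv2.absdiff(a5,a6).max(2)[130:300,310:520]; print(d.max(),(d>6).sum(),np.argwhere(d>6)[:5])
c=lambda i:cv2.resize(i[165:300,290:480],None,fx=2,fy=2,interpolation=cv2.INTER_CUBIC)
cv2.imwrite('pics/cmp.png',np.hstack([c(a0),c(a6)]))"
```

```text
19 3 [[166  33]
 [166  34]
 [167  33]]
```

View pics/cmp.png

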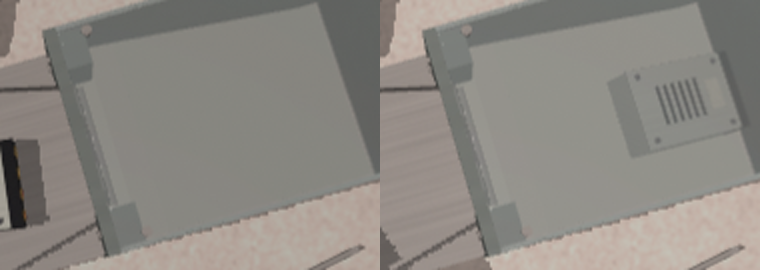

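The flap edge looks the same as at the start, and the module lies still at the lower end, so I hand in.

```bash
python3 -c "
from cell import hand_in
print(hand_in())"
```

```text
the job is handed in; nothing more can be done
None
```

I pushed the failed module along the tray with two tilted, half-open fingertips. It squared up, swung the flap open and slid down the chute. I then drew the fingers back, lifted clear and handed in at about 8 s; no verdict is reported.

**Module:** it lies still about 180 mm past the mouth and 7 mm off the middle. The chute looked the same in three pictures taken 0.5 s or more apart.

**Flap:** its edge looks the same as in the first picture. A rough brightness comparison of that area did differ, by a mean of 11 grey levels. I put that down to the module no longer being in view and to changed shading. I did not measure the flap angle.

**Bystanders:** the spare module, dish and screwdriver match the first picture with no shift. The meter also showed no shift, but the match was weak (0.66) because the arm partly covered it. It looked undisturbed in the scene view.

**Forces:** wrist force readings stayed at 2 N or less per axis whenever I read them. I could not measure the fingertip force or the module's speed directly.

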